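# Set out the stamping desk for a batch of gift tags

## Robot

A 6-joint arm with a two-finger parallel gripper is mounted at the origin on the work surface. World frame = base frame: x ahead of the robot, y to its left, z up, the work surface at z = 0. Lengths are in m, angles in rad, forces in N, time in s.
With the tool pointing down it reaches from about 0.225 to 0.725 m from the base axis. Payload 3.1 kg.
Tool frame: the origin (TCP) lies on the centre line of the jaws, within the pads' length; the fingertips stand 22 mm ahead of it and the grasp point (between the pads) lies 3 mm ahead of it (env.tcp_to_tips is the distance from the TCP to the fingertips, in m); z points along the fingers, y is the line along which they close (so a half turn about z gives the same grasp; the last joint's range is limited). The gripper opens to 85 mm and grips with 20 to 120 N. Pads are 22 mm wide; open, the fingers measure 114 mm over their backs; the gripper's body (76 mm by 85 mm) begins 54 mm behind the grasp point. The pads swing forward as they close: fully open they stand 13 mm farther back than shut.
Start: joints at [1.192, 0.048, 0.099, 1.622, 0, 1.443], TCP at [0.13, 0.509, 0.253] pointing down, gripper open.
Joint ranges: [-2.91, 2.91], [-0.99, 1.94], [-1.21, 1.42], [-2.12, 2.29], [-1.49, 1.47], [-3.14, 3.14]. Speed limits (rad/s): [2.79, 2.79, 3.14, 3.14, 3.14, 3.14].

## Interface

Orientations are given as a rotation vector (axis times angle).
In Python, from bench import env, optics, workorder gives the robot as it stands.
- The arm moves only by the shell command python3 -m jog 'ROWS'. ROWS is text: rows parted by semicolons, each of 5 numbers parted by spaces: the shift along the tool's x, y, z normalised to -1 to 1, where 1 is 0.5 m, then the turn about the tool's z normalised to -1 to 1, where 1 is pi/2 rad, then the gripper command: -1 is shut, 1 is fully open, values between are in proportion. In form: tx ty tz yaw hand; .... A call has exactly 5 rows; each row shifts and turns the commanded pose from where the row before left it, along the tool's axes as they then stand; what a row does not reach is not made up. A row lasts 1/12 s, in which the tool goes at most 41.7 mm and 7.16 degrees, less where a joint would pass 70% of its speed; a pose out of reach is approached as far as the arm can. A call with a number of a shift or a turn outside -1 to 1 is refused whole. A call with a gripper value outside its range is refused whole. The fingers move at their own pace and stop on an object; the grip force is fixed at half the most. Time passes only in rows, so rows that do not move let the fingers close, or fill a call up. It gives the time, the measured TCP pose, the force, the opening and the grip force at its end, in the units of the state.
- env.read_state(): the state, without advancing time (a new reading comes with each control period).
- optics.capture(name): name is "scene" or "top" or "wrist"; returns a dict with "color" (384x512x3 uint8, blue, green, red), "range_z" (384x512 float32, m along the optical axis (not along the pixel's ray), 0 where there is no reading), "camera_matrix" (3x3 intrinsics, pixels), "pose" (4x4, takes a point from camera to world coordinates); the wrist camera has in their place "T_tool_cam" (4x4, takes a point from camera to tool coordinates, whose origin is the TCP and whose axes are the flange's). Camera axes: x right, y down, z forward; pixel columns grow to the right and rows downward; lengths in m; the calibration is good to about 2 mm. The wrist camera is an equidistant fisheye: a pixel r from the principal point sees the ray r / f radians off the axis. A picture is of the moment at which its call begins: read the wrist's pose just before it.
- workorder.job_done(): hands the job in; it is judged then, once.
The state is a dict: "clock": time; "joints": joint angles; "qd": joint speeds; "effort": joint torques, N m; "position": TCP position; "tcp_rot": TCP orientation; "force": force on the tool from outside, world axes, zero at the start; "ft_torque": the same for the moment, N m; "finger_gap": finger opening in m; "finger_force": force on a finger pad.
Only numpy, scipy, OpenCV 4.12 (cv2) and the standard library are available. Lean on these libraries where they do the work, as an engineer would, in place of code of your own. Each camera call takes 0.05 s, during which the arm holds its last target. There are 200 camera calls.

## Task

Get the desk ready for the next gift tags: put the metal tin and the pink eraser away in the blue tray, flat on its floor, and lay the steel ruler flush along the long edge of the wooden board that carries the green tab, about the middle of that edge. Every stamp on the desk (two or three) must end up standing upright in the middle of the tag of its own colour, with its nib turned to the tag's coloured mark. Do not knock over the little amber bottle.

Things in the scene. Friction and masses are not known exactly. Their poses are not given: they have to be found in the camera images.
- stamp_red_mid (a point): The red rubber stamp, may be absent: round black foot 44 mm across, 12 mm high; above it a square wooden grip 28 x 28 mm, sides parallel to the stamp's x and y, up to 60 mm, with a red cap and a white stripe pointing to the nib. A red nib 9 mm wide sticks out of the foot along +x. About 80 g. The point is on its axis, half-way up (30 mm above its underside); z is up.
- tag_red: The red tag: flat round kraft-card tag stuck on the desk (84 mm across, paper-thin, so that a stamp on it stands at desk height) with a red ring and, at its rim, one red mark 15 x 10 mm. Origin at its centre on the desk; the mark lies along the tag's +x axis, 29 to 44 mm from the centre. It cannot move.
- stamp_blue_mid (a point): The blue rubber stamp, may be absent: round black foot 44 mm across, 12 mm high; above it a square wooden grip 28 x 28 mm, sides parallel to the stamp's x and y, up to 60 mm, with a blue cap and a white stripe pointing to the nib. A blue nib 9 mm wide sticks out of the foot along +x. About 80 g. The point is on its axis, half-way up (30 mm above its underside); z is up.
- tag_blue: The blue tag: flat round kraft-card tag stuck on the desk (84 mm across, paper-thin, so that a stamp on it stands at desk height) with a blue ring and, at its rim, one blue mark 15 x 10 mm. Origin at its centre on the desk; the mark lies along the tag's +x axis, 29 to 44 mm from the centre. It cannot move.
- stamp_yellow_mid (a point): The yellow rubber stamp, may be absent: round black foot 44 mm across, 12 mm high; above it a square wooden grip 28 x 28 mm, sides parallel to the stamp's x and y, up to 60 mm, with a yellow cap and a white stripe pointing to the nib. A yellow nib 9 mm wide sticks out of the foot along +x. About 80 g. The point is on its axis, half-way up (30 mm above its underside); z is up.
- tag_yellow: The yellow tag: flat round kraft-card tag stuck on the desk (84 mm across, paper-thin, so that a stamp on it stands at desk height) with a yellow ring and, at its rim, one yellow mark 15 x 10 mm. Origin at its centre on the desk; the mark lies along the tag's +x axis, 29 to 44 mm from the centre. It cannot move.
- tin_mid (a point): A closed round metal tin, 55 mm across, 30 mm high, about 90 g, which stands on one of the tags at the start. The point is its centre, 15 mm above its underside; z is up.
- tray: The shallow blue tray, fixed, open on top: 160 mm along its x, 140 mm along its y, walls 4 mm thick and 22 mm high, floor 4 mm. Origin under its centre, on the desk; z is up.
- board: The brown wooden trimming board, fixed flat on the desk: 220 mm along its x, 90 mm along its y, 8 mm thick, with a strip of kraft card on it. Origin under its centre, on the desk. Its two long edges lie at y = +45 and -45 mm.
- tab_green: A flat green tab, 45 x 18 x 2 mm, stuck on the board's top beside one of its two long edges (33 mm from the board's middle line): it marks the edge for the ruler, a different one from start to start. Origin at its centre.
- tab_white: A flat white tab of the same kind, beside the board's other long edge: not the edge for the ruler.
- ruler_mid (a point): The steel ruler: blade 200 mm along x, 44 mm along y, 5 mm thick, with an upright orange finger guard along its middle to grip it by: 120 mm long (x), 14 mm thick (y), up to 34 mm above the desk. About 160 g. Both long edges are alike, usable either way round. The point is at its middle, 17 mm above its underside; z is up.
- dropper_mid (a point): A bystander: small amber glass bottle with a black cap, 34 mm across, 85 mm high, standing loose on the desk. The point is its centre, half-way up; z is up.
- stamp_red_nib (a point): The outer end of the red stamp's nib, 36 mm from the stamp's axis along its +x, 6 mm above its underside.
- stamp_blue_nib (a point): The outer end of the blue stamp's nib, 36 mm from the stamp's axis along its +x, 6 mm above its underside.
- stamp_yellow_nib (a point): The outer end of the yellow stamp's nib, 36 mm from the stamp's axis along its +x, 6 mm above its underside.
- eraser_mid (a point): A pink block eraser, 50 mm along its x, 22 mm along its y, 13 mm high, about 20 g, lying flat on top of the trimming board, near one end, at the start. The point is its centre; z is up.

How it is judged:
At the end, for the whole second after the job is handed in: Each stamp upright on its colour's tag, within 9 mm of centre, nib within 8 degrees of the mark; tin and eraser flat on the tray's floor; ruler flat along the green-tabbed long edge of the board, gap under 3.5 mm, parallel within 1.4 degrees, within 35 mm of the edge's middle (horizontal distance between stamp_red_mid and tag_red below 0.009 m and angle between the x axis of stamp_red_mid and the x axis of tag_red, either way round below 0.14 rad and x of stamp_red_nib in the frame of tag_red above 0.02 m and angle between each of stamp_red_mid, stamp_blue_mid, stamp_yellow_mid's own z axis and vertical below 0.08 rad and height (world z) of each of stamp_red_mid, stamp_blue_mid, stamp_yellow_mid below 0.036 m and horizontal distance between stamp_blue_mid and tag_blue below 0.009 m and angle between the x axis of stamp_blue_mid and the x axis of tag_blue, either way round below 0.14 rad and x of stamp_blue_nib in the frame of tag_blue above 0.02 m and horizontal distance between stamp_yellow_mid and tag_yellow below 0.009 m and angle between the x axis of stamp_yellow_mid and the x axis of tag_yellow, either way round below 0.14 rad and x of stamp_yellow_nib in the frame of tag_yellow above 0.02 m and x of tin_mid in the frame of tray between -0.06 and 0.06 m and y of tin_mid in the frame of tray between -0.05 and 0.05 m and height (world z) of tin_mid below 0.026 m and angle between tin_mid's own z axis and vertical below 0.1 rad and x of eraser_mid in the frame of tray between -0.076 and 0.076 m and y of eraser_mid in the frame of tray between -0.066 and 0.066 m and height (world z) of each of eraser_mid, ruler_mid below 0.022 m and angle between the x axis of ruler_mid and the x axis of board, either way round below 0.025 rad and x of ruler_mid in the frame of board between -0.035 and 0.035 m and angle between ruler_mid's own z axis and vertical below 0.05 rad and ((y of tab_green in the frame of board above 0 m and y of ruler_mid in the frame of board between 0.064 and 0.0705 m) or (y of tab_green in the frame of board below 0 m and y of ruler_mid in the frame of board between -0.0705 and -0.064 m))); the robot touches nothing.
It fails at once if the amber bottle is knocked over (angle between dropper_mid's own z axis and vertical above 0.6 rad).
Of stamp_red, stamp_blue, stamp_yellow only 2 to 3 are there at a start; the rules pass over those that are not, and their reading is None.
At some moment in a run one of stamp_red, stamp_blue, stamp_yellow, tin may be knocked a few centimetres aside while the robot is not near it.
It also fails if it takes over 200 s, if anything falls off the work surface, if the arm or the gripper's body presses on something with over 40 N, if the wrist force passes 120 N, or if a joint passes its speed limit or range.

## Working session

There is one attempt and no reset: what is moved stays moved. The work goes in short steps, Python scripts to look and compute and a shell command to move; the robot and the scene stay as the last step left them, time stands still between calls to the robot, and variables do not carry over. Pictures are saved under pics/ and viewed, at most 15 in all, crops included, and the job is handed in when it is done.

```bash
ls; mkdir -p pics
cat > h.py <<'E'
import numpy as np, cv2
from scipy.spatial.transform import Rotation as R
from bench import env, optics, workorder
def cap(n):
    s=env.read_state(); c=optics.capture(n); c['s']=s; return c
E
python3 - <<'E'
from h import *
s=env.read_state(); print(s)
for n in('top','scene'):
    c=cap(n); cv2.imwrite(f'pics/{n}0.png',cv2.resize(c['color'],(768,576))); print(n,c['camera_matrix'],c['pose'].round(3))
    np.savez(f'{n}0.npz',**{k:c[k] for k in('color','range_z','camera_matrix','pose')})
c=cap('wrist');print(c['T_tool_cam'],c['camera_matrix'])
E
```

```text
pics
{'clock': 0.0, 'joints': array([ 1.19218994e+00,  4.87565026e-02,  9.75699175e-02,  1.62202130e+00,
       -7.99403301e-06,  1.44298871e+00]), 'qd': array([ 5.39200596e-04,  1.83744891e-03, -1.68923122e-03, -8.38024972e-04,
       -2.91164116e-04, -7.63105452e-05]), 'effort': array([ 7.24309011e-04, -3.38782525e+01,  3.20015037e+01,  2.02694169e-02,
       -1.16100136e-04, -4.00885000e-06]), 'position': array([0.13009675, 0.50802996, 0.25210014]), 'tcp_rot': array([-0.39284724, -3.1163304 ,  0.00366974]), 'force': array([ 0.25387016,  0.83587677, -0.1411285 ]), 'ft_torque': array([ 0.04421458, -0.03220324,  0.02760129]), 'finger_force': 0.0, 'finger_gap': 0.08537888286104119}
top [[409.48610918   0.         254.35888976]
 [  0.         409.48610918 192.39479197]
 [  0.           0.           1.        ]] [[-1.800e-02 -9.920e-01  1.290e-01  4.210e-01]
 [-1.000e+00  1.700e-02 -4.000e-03  1.000e-02]
 [ 1.000e-03 -1.290e-01 -9.920e-01  1.144e+00]
 [ 0.000e+00  0.000e+00  0.000e+00  1.000e+00]]
scene [[385.42692509   0.         250.54266383]
 [  0.         385.42692509 190.45069995]
 [  0.           0.           1.        ]] [[-0.875  0.406 -0.262  0.816]
 [ 0.484  0.735 -0.476  0.446]
 [-0.    -0.543 -0.84   0.863]
 [ 0.     0.     0.     1.   ]]
[[-2.23235103e-04 -9.60963721e-01 -2.76674316e-01  7.09500068e-02]
 [ 9.99999858e-01 -3.48603675e-04  4.03942133e-04  4.74247792e-04]
 [-4.84623418e-04 -2.76674187e-01  9.60963662e-01 -1.19458258e-01]
 [ 0.00000000e+00  0.00000000e+00  0.00000000e+00  1.00000000e+00]] [[297.31863964   0.         256.08017718]
 [  0.         297.31863964 199.17224939]
 [  0.           0.           1.        ]]
```

View pics/top0.png

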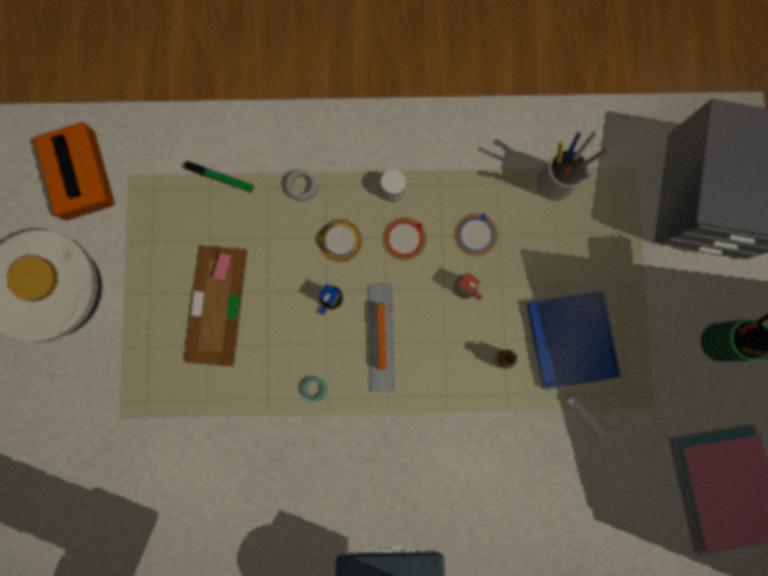

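View pics/scene0.png

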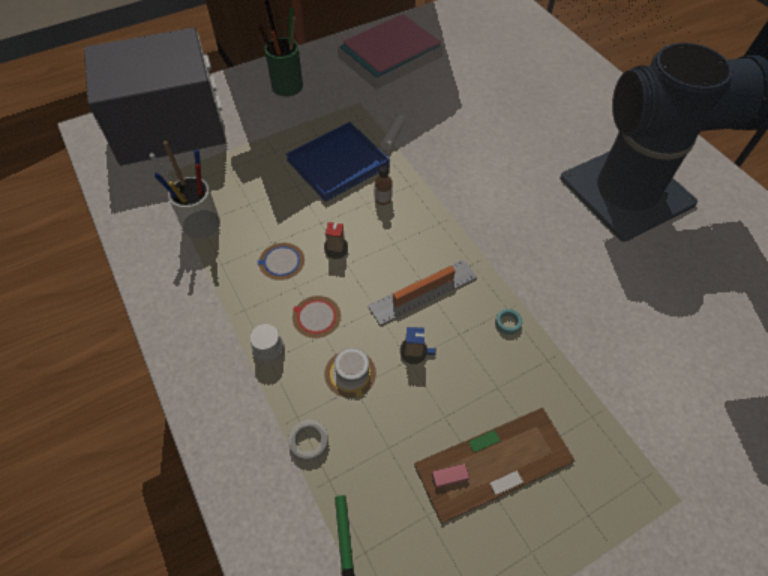

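The top view (768x576) shows two stamps: blue at (330,297) and red at (468,286). The tags are yellow at (340,240) with the tin on it, red at (404,238) and blue at (476,234). The board is at (215,305) with its green tab on the right (robot −y) side, and the eraser is at (221,265). The ruler is at (381,337), the tray at (573,338) and the bottle at (506,358). There is no yellow stamp.

```bash
cat >> h.py <<'E'
def ray(c,uv,z,wr=False):
    K=c['camera_matrix']; uv=np.atleast_2d(np.array(uv,float))
    p=(uv-[K[0,2],K[1,2]])/K[0,0]
    if wr:
        r=np.linalg.norm(p,axis=1,keepdims=True)+1e-12
        d=np.c_[p/r*np.sin(r),np.cos(r)]
        s=c['s']; T=np.eye(4); T[:3,:3]=R.from_rotvec(s['tcp_rot']).as_matrix(); T[:3,3]=s['position']; T=T@c['T_tool_cam']
    else:
        d=np.c_[p,np.ones(len(p))]; T=c['pose']
    d=d@T[:3,:3].T; t=(z-T[2,3])/d[:,2]
    return (T[:3,3]+d*t[:,None])[:,:2]
def blobs(c,lo,hi,z,wr=False,amin=15,roi=None,show=True):
    hsv=cv2.cvtColor(c['color'],cv2.COLOR_BGR2HSV)
    if lo[0]>hi[0]: m=cv2.inRange(hsv,(lo[0],*lo[1:]),(180,*hi[1:]))|cv2.inRange(hsv,(0,*lo[1:]),hi)
    else: m=cv2.inRange(hsv,lo,hi)
    out=[]
    for k in cv2.findContours(m,cv2.RETR_EXTERNAL,cv2.CHAIN_APPROX_NONE)[0]:
        if len(k)<3: continue
        M=cv2.moments(k); 
        if M['m00']<amin: continue
        u=(M['m10']/M['m00'],M['m01']/M['m00'])
        if roi and not(roi[0]<u[0]<roi[2] and roi[1]<u[1]<roi[3]): continue
        w=(ray(c,k[:,0],z,wr)*1000).astype(np.float32); r=cv2.minAreaRect(w); W=ray(c,u,z,wr)[0]
        b=cv2.boxPoints(r); e=[b[1]-b[0],b[2]-b[1]]; e=max(e,key=np.linalg.norm); a=np.degrees(np.arctan2(e[1],e[0]))%180
        o=dict(px=np.round(u,1),area=M['m00'],xy=(W*1000).round(1),rc=np.round(r[0],1),size=np.round(sorted(r[1])[::-1],1),ang=round(float(a),1),k=k)
        out.append(o)
        if show: print({q:(v.tolist() if hasattr(v,'tolist') else v) for q,v in o.items() if q!='k'})
    return out
def plan(x,y,z,psi):
    """tool y axis to world angle psi deg (mod 180)"""
    s=env.read_state(); M=R.from_rotvec(s['tcp_rot']).as_matrix()
    p0=np.degrees(np.arctan2(M[1,1],M[0,1])); d=(p0-psi+90)%180-90
    j6=np.degrees(s['joints'][5])
    a=np.radians(p0-d); yv=np.array([np.cos(a),np.sin(a)]); xv=np.array([yv[1]*-1,yv[0]])
    # tool x = y cross z(down)
    xv=np.cross([*yv,0],[0,0,-1])[:2]
    t=np.array([x,y])-s['position'][:2]
    print('yaw %.4f (%.1f deg, psi0 %.1f, j6 %.0f)  then tx %.4f ty %.4f tz %.4f'%(d/90,d,p0,j6,t@xv/.5,t@yv/.5,(s['position'][2]-z)/.5))
E
python3 - <<'E'
from h import *
for n in ('top','scene'):
    f=np.load(n+'0.npz'); c=dict(f)
    for nm,lo,hi,z in [('red',(170,120,60),(6,255,255),.06),('blue',(105,120,50),(128,255,255),.06),('green',(50,80,40),(85,255,255),.010),('pink',(165,50,90),(179,150,255),.021),('orange',(5,150,100),(15,255,255),.034),('yellow',(18,140,90),(30,255,255),0)]:
        print(n,nm,z); blobs(c,lo,hi,z)
E
```

```text
top red 0.06
{'px': [311.7, 188.1], 'area': 49.5, 'xy': [571.2, -147.9], 'rc': [570.6, -150.7], 'size': [26.3, 25.0], 'ang': 43.8}
top blue 0.06
{'px': [398.0, 237.2], 'area': 427.5, 'xy': [436.6, -370.4], 'rc': [447.9, -363.2], 'size': [100.1, 56.0], 'ang': 5.8}
{'px': [361.0, 224.6], 'area': 426.0, 'xy': [471.5, -274.7], 'rc': [464.1, -280.4], 'size': [142.4, 37.8], 'ang': 6.7}
{'px': [219.4, 195.2], 'area': 70.0, 'xy': [556.3, 98.8], 'rc': [555.5, 100.0], 'size': [29.7, 27.1], 'ang': 148.1}
top green 0.01
{'px': [492.3, 226.9], 'area': 61.0, 'xy': [460.9, -650.5], 'rc': [461.9, -659.2], 'size': [76.6, 51.1], 'ang': 5.9}
{'px': [154.9, 203.9], 'area': 70.5, 'xy': [541.1, 282.5], 'rc': [541.0, 282.3], 'size': [39.1, 16.7], 'ang': 179.0}
{'px': [151.8, 119.5], 'area': 126.0, 'xy': [783.8, 294.8], 'rc': [783.9, 294.8], 'size': [99.1, 13.7], 'ang': 69.0}
top pink 0.021
{'px': [147.5, 177.5], 'area': 86.5, 'xy': [614.2, 301.6], 'rc': [613.9, 301.0], 'size': [45.9, 20.4], 'ang': 162.6}
top orange 0.034
{'px': [254.0, 224.0], 'area': 144.0, 'xy': [479.4, 8.0], 'rc': [478.4, 8.0], 'size': 
[... 1073 characters left out ...]
, 101.0], 'size': [25.8, 24.2], 'ang': 148.5}
{'px': [224.1, 107.5], 'area': 1225.0, 'xy': [494.2, -295.2], 'rc': [486.4, -305.9], 'size': [152.8, 131.3], 'ang': 7.1}
scene green 0.01
{'px': [228.9, 354.8], 'area': 279.0, 'xy': [784.4, 294.7], 'rc': [783.7, 292.6], 'size': [95.3, 14.4], 'ang': 69.0}
{'px': [322.3, 293.8], 'area': 124.5, 'xy': [542.2, 282.3], 'rc': [542.1, 282.3], 'size': [43.8, 17.0], 'ang': 174.5}
scene pink 0.021
{'px': [299.8, 316.4], 'area': 185.0, 'xy': [616.2, 301.8], 'rc': [616.1, 301.8], 'size': [48.2, 20.0], 'ang': 165.4}
scene orange 0.034
{'px': [282.3, 187.9], 'area': 118.0, 'xy': [481.8, 8.7], 'rc': [480.9, 8.5], 'size': [116.2, 10.5], 'ang': 1.2}
scene yellow 0
```

```bash
cat > look.py <<'E'
import sys
from h import *
# tray, ruler, board from fixed cameras
for n in ('top','scene'):
    c=dict(np.load(n+'0.npz'))
    hsv=cv2.cvtColor(c['color'],cv2.COLOR_BGR2HSV)
    m=cv2.inRange(hsv,(105,100,25),(130,255,255)); m=cv2.morphologyEx(m,cv2.MORPH_CLOSE,np.ones((5,5)))
    k=max(cv2.findContours(m,cv2.RETR_EXTERNAL,cv2.CHAIN_APPROX_NONE)[0],key=cv2.contourArea)
    r=cv2.minAreaRect((ray(c,k[:,0],.022)*1000).astype(np.float32)); print(n,'tray',r)
    m=cv2.inRange(hsv,(5,80,40),(20,220,160)); 
    for k in cv2.findContours(m,cv2.RETR_EXTERNAL,cv2.CHAIN_APPROX_NONE)[0]:
        if cv2.contourArea(k)>150:
            r=cv2.minAreaRect((ray(c,k[:,0],.008)*1000).astype(np.float32)); 
            if 180<max(r[1])<260: print(n,'board?',r)
    # tin via depth
    K=c['camera_matrix'];v,u=np.mgrid[:384,:512]; Z=c['range_z']
    P=np.stack([(u-K[0,2])/K[0,0]*Z,(v-K[1,2])/K[1,1]*Z,Z],-1)@c['pose'][:3,:3].T+c['pose'][:3,3]
    for (x,y,h,rad) in [(.65,.06,.03,.05),(.49,-.17,.085,.12),(.72,0,.05,.06)]:
        mm=(np.hypot(P[...,0]-x,P[...,1]-y)<rad)&(P[...,2]>h*.85)&(P[...,2]<h*1.3)&(Z>0)
        q=P[mm]; print(n,'depth',h,len(q),len(q) and (np.median(q,0).round(4),np.ptp(q[:,:2],axis=0).round(3)))
E
python3 look.py; python3 -c "
from h import *
plan(.66,.06,.20,90)"
```

```text
top tray ((468.81622314453125, -341.20599365234375), (158.14520263671875, 140.0512237548828), 8.532806396484375)
top board? ((544.2152709960938, 315.4232177734375), (95.11802673339844, 221.78765869140625), 84.11396026611328)
top board? ((807.287109375, 591.425537109375), (181.9750518798828, 120.24622344970703), 17.103755950927734)
top depth 0.03 300 (array([0.6581, 0.0821, 0.0306]), array([0.055, 0.053]))
top depth 0.085 40 (array([ 0.4343, -0.2131,  0.0848]), array([0.015, 0.017]))
top depth 0.05 186 (array([ 0.7585, -0.0163,  0.0501]), array([0.04 , 0.044]))
scene tray ((473.13555908203125, -335.4251403808594), (165.5334930419922, 151.06809997558594), 7.890449523925781)
scene board? ((545.5641479492188, 315.44329833984375), (91.44951629638672, 220.7852020263672), 84.13080596923828)
scene board? ((-287.8244934082031, 56.51787567138672), (182.18995666503906, 51.57322692871094), 40.91258239746094)
scene board? ((342.0689697265625, -816.94921875), (202.29090881347656, 36.01935577392578), 64.53880310058594)
scene depth 0.03 390 (array([0.6603, 0.0824, 0.0297]), array([0.054, 0.054]))
scene depth 0.085 39 (array([ 0.438 , -0.21  ,  0.0827]), array([0.018, 0.017]))
scene depth 0.05 227 (array([ 0.7609, -0.014 ,  0.0493]), array([0.038, 0.047]))
yaw -0.1597 (-14.4 deg, psi0 75.6, j6 83)  then tx -1.0597 ty -0.8963 tz 0.1048
```

```bash
python3 -m jog '0 0 0 -0.0533 1; 0 0 0 -0.0533 1; 0 0 0 -0.0533 1; -0.0529 -0.0426 0 0 1; -0.0529 -0.0426 0 0 1'; for i in 1 ; do python3 -m jog '-0.0529 -0.0426 0 0 1; -0.0529 -0.0426 0 0 1; -0.0529 -0.0426 0.0132 0 1; -0.0529 -0.0426 0.0132 0 1; -0.0529 -0.0426 0.0132 0 1'; python3 -m jog '-0.0529 -0.0426 0.0132 0 1; -0.0529 -0.0426 0.0132 0 1; -0.0529 -0.0426 0.0132 0 1; -0.0529 -0.0426 0.0132 0 1; -0.0529 -0.0426 0.0132 0 1';python3 -m jog '-0.0529 -0.0426 0.0132 0 1; -0.0529 -0.0426 0.0132 0 1; -0.0529 -0.0426 0.0132 0 1; -0.0529 -0.0426 0.0132 0 1; -0.0529 -0.0426 0.0132 0 1'; done; python3 -m jog '-0.0529 -0.0426 0.0132 0 1; -0.0529 -0.0426 0.0132 0 1; -0.0529 -0.0426 0.0132 0 1; 0 0 0 0 1; 0 0 0 0 1'
python3 -c "
from h import *
plan(.659,.082,.028,90)
print(env.read_state()['position'])
c=cap('wrist'); cv2.imwrite('pics/w1.png',c['color'])"
```

```text
clock: 0.57
position: [0.1826, 0.4659, 0.2526]
tcp_rot: [0.007, -3.141, 0.001]
force: [1.0, 0.2, 0.3]
finger_gap: 0.0855
finger_force: 0.0
clock: 0.98
position: [0.3165, 0.3583, 0.2331]
tcp_rot: [-0.001, 3.142, 0.0]
force: [0.7, 0.8, 0.7]
finger_gap: 0.0857
finger_force: 0.0
clock: 1.4
position: [0.4487, 0.2517, 0.1998]
tcp_rot: [0.0, -3.141, 0.0]
force: [0.2, 0.7, 0.2]
finger_gap: 0.0856
finger_force: 0.0
clock: 1.82
position: [0.5809, 0.1453, 0.1666]
tcp_rot: [0.0, -3.141, 0.0]
force: [0.1, 0.1, -0.3]
finger_gap: 0.0854
finger_force: 0.0
clock: 2.23
position: [0.6594, 0.0811, 0.1448]
tcp_rot: [-0.004, -3.137, -0.0]
force: [-0.8, 0.1, -0.4]
finger_gap: 0.0855
finger_force: 0.0
yaw -0.0016 (-0.1 deg, psi0 89.9, j6 1)  then tx 0.0007 ty 0.0018 tz 0.2337
[0.65936615 0.08109244 0.14482796]
```

View pics/w1.png

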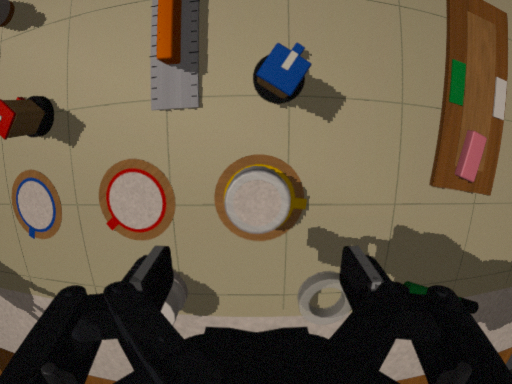

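The wrist view shows the tin centred on the yellow tag at (259,200), with clear space for both fingers. The red, blue and yellow tag marks and the blue stamp's stripe can all be seen. Next I descend and grip.

```bash
python3 -m jog '0 0 0.047 0 1; 0 0 0.047 0 1;0 0 0.047 0 1;0 0 0.047 0 1;0 0 0.0457 0 1' >/dev/null; python3 -m jog '0 0 0 0 1;0 0 0 0 -1;0 0 0 0 -1;0 0 0 0 -1;0 0 0 0 -1'>/dev/null;  python3 -m jog '0 0 0 0 -1;0 0 0 0 -1;0 0 0 0 -1;0 0 0 0 -1;0 0 0 0 -1'; python3 -m jog '0 0 -0.06 0 -1;0 0 -0.06 0 -1;0 0 -0.06 0 -1;0 0 -0.06 0 -1;0 0 0 0 -1'
python3 -c "
from h import *
plan(.458,-.365,.15,98)"
```

```text
clock: 3.53
position: [0.6617, 0.0831, 0.0346]
tcp_rot: [-0.001, 3.136, 0.001]
force: [-1.3, -0.1, 6.5]
finger_gap: 0.0514
finger_force: 63.4
clock: 3.95
position: [0.6636, 0.0828, 0.1603]
tcp_rot: [-0.0, 3.127, 0.001]
force: [1.9, -0.2, 1.0]
finger_gap: 0.0517
finger_force: 62.8
yaw -0.0887 (-8.0 deg, psi0 90.0, j6 1)  then tx 0.5319 ty -0.8297 tz 0.0206
```

```bash
python3 -m jog '0 0 0 -0.047 -1; 0 0 0 -0.047 -1;0.04 -0.0581 0 0 -1;0.04 -0.0581 0 0 -1;0.04 -0.0581 0 0 -1'>/dev/null; python3 -m jog '0.04 -0.0581 0 0 -1;0.04 -0.0581 0 0 -1;0.04 -0.0581 0 0 -1;0.04 -0.0581 0 0 -1;0.04 -0.0581 0 0 -1'>/dev/null;python3 -m jog '0.04 -0.0581 0 0 -1;0.04 -0.0581 0 0 -1;0.04 -0.0581 0 0 -1;0.04 -0.0581 0 0 -1;0.04 -0.0581 0 0 -1'>/dev/null;python3 -m jog '0.04 -0.0581 0 0 -1;0 0 0 0 -1;0 0 0 0 -1;0 0 0 0 -1;0 0 0 0 -1'
python3 -c "
from h import *
plan(.4425,-.359,.040,98.5)
c=cap('top'); np.savez('top1.npz',**{k:c[k] for k in('color','range_z','camera_matrix','pose')}); 
c=cap('wrist'); cv2.imwrite('pics/w2.png',c['color'])"
```

```text
clock: 5.62
position: [0.4429, -0.3597, 0.1507]
tcp_rot: [-0.234, 3.133, 0.001]
force: [-0.2, 0.1, -0.2]
finger_gap: 0.0515
finger_force: 62.9
yaw 0.0006 (0.1 deg, psi0 98.6, j6 -54)  then tx 0.0006 ty 0.0016 tz 0.2215
```

View pics/w2.png

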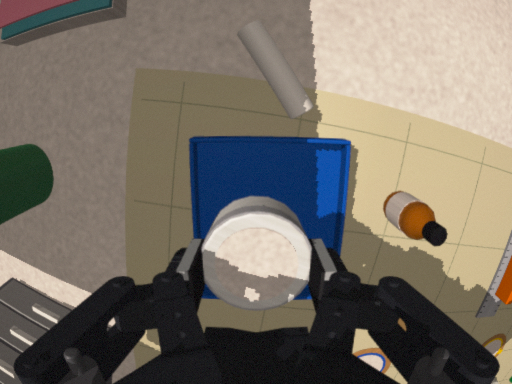

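The tin is held square above the tray (tray corners at pixels (191,138) and (349,138)). I check the tray pose from this view.

```bash
python3 -c "
from h import *
c=cap('wrist')
print(ray(c,[(191,138),(349,138),(191,298),(342,240)],.022,True).round(4))
a=np.radians(8.5)
for q in [(-80,-70),(-80,70),(80,-70)]: print(470+q[0]*np.cos(a)-q[1]*np.sin(a), -340+q[0]*np.sin(a)+q[1]*np.cos(a))
"
```

```text
[[ 0.3989 -0.4209]
 [ 0.3779 -0.2878]
 [ 0.5577 -0.4086]
 [ 0.4713 -0.2728]]
401.22538971011943 -421.05586332570306
380.5320721519739 -282.5936424550347
559.4679278480261 -397.4063575449653
```

```bash
python3 -m jog '0 0 0.05 0 -1;0 0 0.05 0 -1;0 0 0.05 0 -1;0 0 0.04 0 -1;0 0 0.02 0 -1'>/dev/null; python3 -m jog '0 0 0.009 0 -1;0 0 0 0 -1;0 0 0 0 -1;0 0 0 0 -1;0 0 0 0 -1'; python3 -m jog '0 0 0 0 0.65;0 0 0 0 0.65;0 0 0 0 0.65;0 0 0 0 0.65;0 0 0 0 0.65';python3 -m jog '0 0 -0.06 0 0.65;0 0 -0.06 0 0.65;0 0 -0.07 0 0.65;0 0 -0.07 0 0.65;0 0 0 0 0.65'
python3 -c "
from h import *
plan(.615,.3017,.14,74)"
```

```text
clock: 6.6
position: [0.4436, -0.3618, 0.0433]
tcp_rot: [-0.232, 3.131, -0.004]
force: [-0.4, 0.8, -0.7]
finger_gap: 0.0518
finger_force: 62.9
clock: 7.02
position: [0.4425, -0.3609, 0.0415]
tcp_rot: [-0.232, 3.133, -0.0]
force: [-0.2, -0.4, -0.9]
finger_gap: 0.0703
finger_force: 0.0
clock: 7.43
position: [0.4456, -0.3639, 0.1806]
tcp_rot: [-0.232, 3.123, -0.018]
force: [0.9, -0.9, 0.9]
finger_gap: 0.0701
finger_force: 0.0
yaw 0.2720 (24.5 deg, psi0 98.5, j6 -54)  then tx 0.0412 ty 1.3731 tz 0.0811
```

```bash
(python3 -m jog '0 0 0 0.068 0.65;0 0 0 0.068 0.65;0 0 0 0.068 0.65;0 0 0 0.068 0.65;0.0022 0.0723 0 0 0.65'; python3 -m jog '0.0022 0.0723 0 0 0.65;0.0022 0.0723 0 0 0.65;0.0022 0.0723 0 0 0.65;0.0022 0.0723 0 0 0.65;0.0022 0.0723 0 0 0.65';python3 -m jog '0.0022 0.0723 0 0 0.65;0.0022 0.0723 0 0 0.65;0.0022 0.0723 0 0 0.65;0.0022 0.0723 0 0 0.65;0.0022 0.0723 0 0 0.65';python3 -m jog '0.0022 0.0723 0 0 0.3;0.0022 0.0723 0 0 0.3;0.0022 0.0723 0 0 0.3;0.0022 0.0723 0 0 0.3;0.0022 0.0723 0 0 0.3')>/dev/null;python3 -m jog '0.0022 0.0723 0.01 0 0.3;0.0022 0.0723 0.02 0 0.3;0.0022 0.0723 0.025 0 0.3;0 0 0.025 0 0.3;0 0 0 0 0.3'
python3 -c "
from h import *
plan(.615,.3017,.034,74)
c=cap('wrist'); cv2.imwrite('pics/w3.png',c['color'])
blobs(c,(165,50,90),(179,160,255),.021,True)
print(ray(c,[(256,200)],.021,True))
c=cap('top'); np.savez('top1.npz',**{k:c[k] for k in('color','range_z','camera_matrix','pose')}); cv2.imwrite('pics/top1.png',cv2.resize(c['color'],(768,576)))
for nm,lo,hi,z in [('red',(170,120,60),(6,255,255),.06),('blue',(105,120,50),(128,255,255),.06)]: blobs(c,lo,hi,z)
"
```

```text
clock: 9.52
position: [0.6095, 0.3064, 0.126]
tcp_rot: [-0.431, -3.105, 0.006]
force: [-1.4, -0.8, -0.8]
finger_gap: 0.0554
finger_force: 0.0
yaw 0.0021 (0.2 deg, psi0 74.2, j6 37)  then tx -0.0132 ty -0.0060 tz 0.1841
{'px': [253.4, 211.1], 'area': 1441.5, 'xy': [611.7, 303.6], 'rc': [612.4, 303.2], 'size': [48.8, 20.6], 'ang': 164.7}
[[0.60346202 0.3080996 ]]
{'px': [311.5, 187.9], 'area': 54.0, 'xy': [571.5, -147.4], 'rc': [570.2, -150.8], 'size': [28.2, 24.0], 'ang': 48.4}
{'px': [401.7, 240.9], 'area': 223.5, 'xy': [426.8, -379.5], 'rc': [440.1, -367.8], 'size': [87.1, 54.6], 'ang': 10.5}
{'px': [360.7, 224.7], 'area': 396.5, 'xy': [471.1, -274.0], 'rc': [465.2, -278.5], 'size': [140.5, 34.2], 'ang': 6.7}
{'px': [219.4, 195.2], 'area': 68.0, 'xy': [556.2, 98.9], 'rc': [555.1, 100.2], 'size': [28.8, 27.1], 'ang': 148.1}
```

View pics/w3.png

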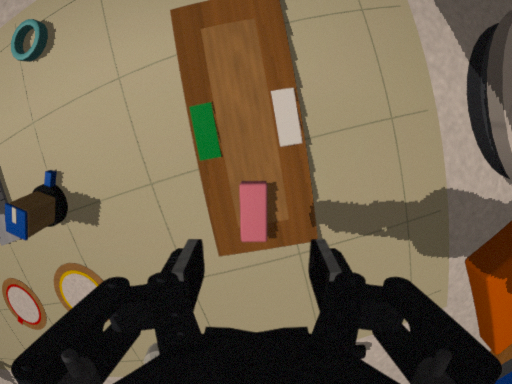

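The eraser lies centred at (253,211), along the image's vertical and between the fingers. The green tab is at (205,131), on the blue stamp's side. I correct by about 5 mm, descend and grip.

```bash
(python3 -m jog '-0.0087 -0.0046 0.03 0 0.3;0 0 0.05 0 0.3;0 0 0.05 0 0.3;0 0 0.03 0 0.3;0 0 0.024 0 0.3'; python3 -m jog '0 0 0 0 0.3;0 0 0 0 0.3;0 0 0 0 -1;0 0 0 0 -1;0 0 0 0 -1';python3 -m jog '0 0 0 0 -1;0 0 0 0 -1;0 0 0 0 -1;0 0 0 0 -1;0 0 0 0 -1')|tail -6; python3 -m jog '0 0 -0.06 0 -1;0 0 -0.06 0 -1;0 0 -0.06 0 -1;0 0 -0.06 0 -1;0 0 0 0 -1'
python3 -c "
from h import *
plan(.514,-.344,.15,98.5)"
```

```text
clock: 10.87
position: [0.6167, 0.3023, 0.042]
tcp_rot: [0.437, 3.107, 0.002]
force: [-0.7, -1.9, 5.9]
finger_gap: 0.0174
finger_force: 58.6
clock: 11.28
position: [0.6187, 0.3033, 0.1684]
tcp_rot: [0.435, 3.099, 0.01]
force: [1.2, 1.2, 0.9]
finger_gap: 0.017
finger_force: 58.7
yaw -0.2720 (-24.5 deg, psi0 74.0, j6 37)  then tx 0.3985 ty -1.2495 tz 0.0368
```

```bash
(python3 -m jog '0 0 0 -0.068 -1;0 0 0 -0.068 -1;0 0 0 -0.068 -1;0 0 0 -0.068 -1;0.0225 -0.0694 0 0 -1'; python3 -m jog '0.0225 -0.0694 0 0 -1;0.0225 -0.0694 0 0 -1;0.0225 -0.0694 0 0 -1;0.0225 -0.0694 0 0 -1;0.0225 -0.0694 0 0 -1';python3 -m jog '0.0225 -0.0694 0 0 -1;0.0225 -0.0694 0 0 -1;0.0225 -0.0694 0 0 -1;0.0225 -0.0694 0 0 -1;0.0225 -0.0694 0 0 -1';python3 -m jog '0.0225 -0.0694 0 0 -1;0.0225 -0.0694 0 0 -1;0.0225 -0.0694 0 0 -1;0.0225 -0.0694 0 0 -1;0.0225 -0.0694 0 0 -1')>/dev/null; python3 -m jog '0.0225 -0.0694 0 0 -1;0.0225 -0.0694 0 0 -1;0 0 0 0 -1;0 0 0 0 -1;0 0 0 0 -1'
python3 -c "
from h import *
plan(.511,-.344,.041,98.5); print(env.tcp_to_tips)
c=cap('wrist'); cv2.imwrite('pics/w4.png',c['color'])
blobs(c,(165,50,90),(179,160,255),.14,True)
"
```

```text
clock: 13.37
position: [0.5069, -0.3456, 0.159]
tcp_rot: [0.232, -3.133, -0.002]
force: [0.2, 0.1, -1.4]
finger_gap: 0.0173
finger_force: 58.7
yaw -0.0005 (-0.0 deg, psi0 98.5, j6 -49)  then tx -0.0085 ty 0.0019 tz 0.2360
0.022
{'px': [256.0, 240.6], 'area': 3195.0, 'xy': [498.0, -346.2], 'rc': [501.1, -345.8], 'size': [50.2, 21.2], 'ang': 8.4}
```

View pics/w4.png

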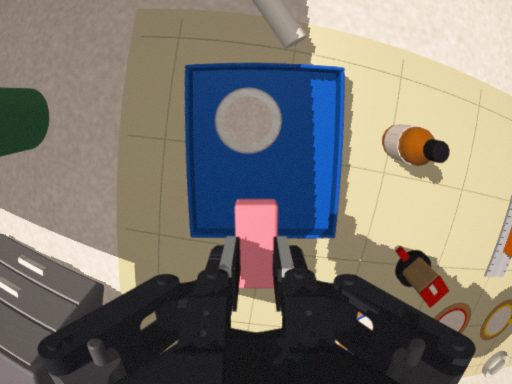

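The tin sits flat in the tray at (249,120), and the held eraser is level and square to the tray. I lower it and release.

```bash
(python3 -m jog '-0.012 0.002 0.04 0 -1;0 0 0.05 0 -1;0 0 0.05 0 -1;0 0 0.05 0 -1;0 0 0.03 0 -1'; python3 -m jog '0 0 0.013 0 -1;0 0 0 0 -1;0 0 0 0 -1;0 0 0 0 -1;0 0 0 0 -1')|tail -6; python3 -m jog '0 0 0 0 -0.2;0 0 0 0 -0.2;0 0 0 0 -0.2;0 0 0 0 -0.2;0 0 0 0 -0.2';python3 -m jog '0 0 -0.06 0 -0.2;0 0 -0.06 0 -0.2;0 0 -0.07 0 0.2;0 0 -0.07 0 0.2;0 0 0 0 0.2'
python3 -c "
from h import *
c=cap('wrist'); cv2.imwrite('pics/w5.png',c['color'])
blobs(c,(165,50,90),(179,160,255),.017,True)
for nm,lo,hi,z in [('red cap',(172,140,60),(6,255,255),.06),('blue',(105,120,50),(128,255,255),.06)]:
    print(nm); blobs(c,lo,hi,z,True)
c=cap('top');
for nm,lo,hi,z in [('red',(170,120,60),(6,255,255),.06),('blue',(105,120,50),(128,255,255),.06)]: blobs(c,lo,hi,z)
print(env.read_state()['position'])
plan(.571,-.149,.15,98)
"
```

```text
clock: 14.25
position: [0.5142, -0.3447, 0.0451]
tcp_rot: [-0.233, 3.13, -0.004]
force: [-0.1, -0.5, -0.0]
finger_gap: 0.0171
finger_force: 58.7
clock: 14.67
position: [0.5129, -0.3441, 0.043]
tcp_rot: [-0.232, 3.133, -0.0]
force: [0.3, -0.7, -0.6]
finger_gap: 0.0341
finger_force: 0.0
clock: 15.08
position: [0.5161, -0.3467, 0.1825]
tcp_rot: [-0.231, 3.122, -0.016]
force: [0.9, -1.5, 1.7]
finger_gap: 0.0514
finger_force: 0.0
{'px': [260.3, 180.8], 'area': 988.0, 'xy': [510.0, -344.4], 'rc': [510.6, -344.1], 'size': [48.7, 20.8], 'ang': 8.2}
red cap
{'px': [453.2, 299.8], 'area': 39.5, 'xy': [604.5, -97.8], 'rc': [612.0, -94.3], 'size': [51.5, 27.8], 'ang': 61.3}
{'px': [429.6, 272.7], 'area': 442.5, 'xy': [569.5, -152.4], 'rc': [569.8, -151.9], 'size': [29.6, 27.9], 'ang': 52.1}
{'px': [399.6, 237.5], 'area': 94.0, 'xy': [533.7, -205.3], 'rc': [533.8, -205.3], 'size': [17.3, 7.9], 'ang': 55.1}
blue
{'px': [267.7, 136.7], 'area': 22789.5, 'xy': [462.9, -345.7], 'rc': [465.0, -344.9], 'size': [136.3, 119.4], 'ang': 8.0}
{'px': [398.5, 235.3], 'area': 247.5, 'xy': [441.5, -372.2], 'rc': [446.3, -370.7], 'size': [116.5, 54.3], 'ang': 162.6}
{'px': [361.2, 224.1], 'area': 446.0, 'xy': [472.6, -275.3], 'rc': [464.9, -280.1], 'size': [140.9, 36.2], 'ang': 7.2}
{'px': [219.6, 195.3], 'area': 56.5, 'xy': [556.1, 98.4], 'rc': [555.1, 100.2], 'size': [26.6, 25.3], 'ang': 145.9}
[ 0.51422768 -0.34513105  0.17600007]
yaw 0.0053 (0.5 deg, psi0 98.5, j6 -49)  then tx -0.1670 ty 0.3726 tz 0.0520
```

View pics/w5.png

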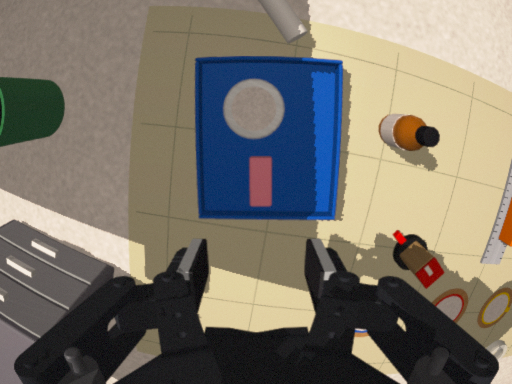

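The tin (253,108) and eraser (260,181) both lie flat in the tray. The red stamp's nib, at (400,238), points toward the robot and the tray. Next I go above the red stamp.

```bash
(python3 -m jog '0 0 0 0.0738 0.5;0 0 0 0.0738 0.5;0 0 0 0.0738 0.5;0 0 0 0.0738 0.5;0 0 0 0.0738 0.5'; python3 -m jog '0 0 0 0.0738 0.5;0 0 0 0.0738 0.5;0.025 0.0625 0 0 0.5;0.025 0.0625 0 0 0.5;0.025 0.0625 0 0 0.5';python3 -m jog '0.025 0.0625 0 0 0.5;0.025 0.0625 0 0 0.5;0.025 0.0625 0 0 0.5;0 0 0 0 0.5;0 0 0 0 0.5')|tail -6
cat > st.py <<'E'
from h import *
import sys
c=cap('wrist'); cv2.imwrite(sys.argv[1],c['color'])
print('red@60'); blobs(c,(172,140,60),(6,255,255),.06,True)
print('red@0'); blobs(c,(172,140,60),(6,255,255),.0,True)
print('blue@60'); blobs(c,(105,120,50),(128,255,255),.06,True)
print('blue@0'); blobs(c,(105,120,50),(128,255,255),.0,True)
E
python3 st.py pics/w6.png
```

```text
clock: 16.43
position: [0.5686, -0.1479, 0.1707]
tcp_rot: [-1.017, -2.969, 0.0]
force: [-0.2, 0.0, 0.0]
finger_gap: 0.064
finger_force: 0.0
red@60
{'px': [256.7, 207.4], 'area': 935.5, 'xy': [570.4, -148.4], 'rc': [570.0, -149.4], 'size': [28.4, 28.2], 'ang': 52.2}
{'px': [227.1, 192.2], 'area': 133.0, 'xy': [545.7, -159.4], 'rc': [545.5, -159.4], 'size': [11.5, 8.3], 'ang': 52.0}
{'px': [389.7, 196.8], 'area': 2362.0, 'xy': [633.5, -52.2], 'rc': [634.1, -51.9], 'size': [53.4, 51.4], 'ang': 88.2}
red@0
{'px': [256.7, 207.4], 'area': 935.5, 'xy': [585.3, -160.0], 'rc': [584.9, -161.2], 'size': [35.8, 35.5], 'ang': 52.2}
{'px': [227.1, 192.2], 'area': 133.0, 'xy': [554.2, -173.8], 'rc': [554.0, -173.8], 'size': [14.5, 10.5], 'ang': 52.0}
{'px': [389.7, 196.8], 'area': 2362.0, 'xy': [664.8, -38.7], 'rc': [665.6, -38.3], 'size': [67.3, 64.8], 'ang': 88.2}
blue@60
{'px': [506.0, 360.1], 'area': 319.5, 'xy': [1034.4, 11.7], 'rc': [1066.7, 4.6], 'size': [167.2, 34.1], 'ang': 176.4}
{'px': [290.5, 273.2], 'area': 243.5, 'xy': [637.6, -162.4], 'rc': [638.3, -159.8], 'size': [52.2, 51.1], 'ang
[... 255 characters left out ...]
.2, 17.7], 'area': 90.0, 'xy': [526.7, 74.3], 'rc': [526.5, 74.3], 'size': [11.3, 11.0], 'ang': 149.7}
blue@0
{'px': [506.0, 360.1], 'area': 319.5, 'xy': [1170.2, 41.8], 'rc': [1210.8, 32.9], 'size': [210.8, 42.9], 'ang': 176.4}
{'px': [290.5, 273.2], 'area': 243.5, 'xy': [670.0, -177.6], 'rc': [670.9, -174.3], 'size': [65.8, 64.4], 'ang': 112.5}
{'px': [86.8, 218.3], 'area': 9040.5, 'xy': [475.2, -325.7], 'rc': [464.3, -354.7], 'size': [171.1, 161.0], 'ang': 8.1}
{'px': [459.6, 34.6], 'area': 488.5, 'xy': [566.1, 149.7], 'rc': [565.4, 151.6], 'size': [36.1, 34.9], 'ang': 57.8}
{'px': [428.2, 17.7], 'area': 90.0, 'xy': [530.3, 120.8], 'rc': [530.0, 120.8], 'size': [14.3, 13.8], 'ang': 149.7}
```

View pics/w6.png

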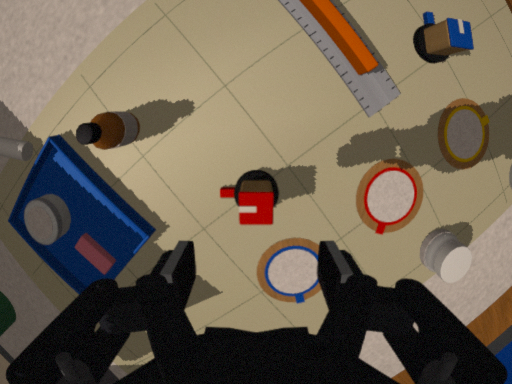

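The red stamp stands at (257,205), with its faces square to the jaws and its nib to the left at (227,192). The red and blue tags and the upright bottle at (110,130) are also in view. I descend and grip.

```bash
cat >> h.py <<'E'
def tag(c,lo,hi,near,wr=True):
    hsv=cv2.cvtColor(c['color'],cv2.COLOR_BGR2HSV)
    m=cv2.inRange(hsv,(lo[0],*lo[1:]),(180,*hi[1:]))|cv2.inRange(hsv,(0,*lo[1:]),hi) if lo[0]>hi[0] else cv2.inRange(hsv,lo,hi)
    v,u=np.nonzero(m); p=ray(c,np.c_[u,v],0,wr)*1000; p=p[np.hypot(*(p-near).T)<55]
    q=p
    for i in range(8):
        A=np.c_[2*q,np.ones(len(q))]; s=np.linalg.lstsq(A,(q**2).sum(1),rcond=None)[0]; ce=s[:2]; rr=np.sqrt(s[2]+ce@ce)
        d=np.hypot(*(p-ce).T); q=p[abs(d-rr)<max(3,12-2*i)]
    d=np.hypot(*(p-ce).T); mk=p[(d>rr+4)&(d<48)]; mc=mk.mean(0)-ce
    print('tag',ce.round(1),'r',rr.round(1),'n',len(q),len(mk),'mark r',np.hypot(*mc).round(1),'ang',np.degrees(np.arctan2(mc[1],mc[0])).round(1)%360)
RED=((172,140,60),(6,255,255)); BLUE=((105,120,50),(128,255,255))
E
python3 -c "
from h import *
c=cap('wrist'); tag(c,*RED,(660,-37)); tag(c,*BLUE,(665,-150)); 
c=cap('top'); tag(c,(172,100,60),(10,255,255),(660,-37),False);tag(c,(105,90,50),(128,255,255),(665,-150),False)"
(python3 -m jog '-0.004 -0.0006 0.05 0 0.5;0 0 0.06 0 0.5;0 0 0.06 0 0.5;0 0 0.05 0 0.5;0 0 0.031 0 0.5'; python3 -m jog '0 0 0 0 0.5;0 0 0 0 0.5;0 0 0 0 -1;0 0 0 0 -1;0 0 0 0 -1';python3 -m jog '0 0 0 0 -1;0 0 0 0 -1;0 0 0 0 -1;0 0 0 0 -1;0 0 0 0 -1')|tail -12
```

```text
tag [665.6 -37.3] r 31.1 n 489 54 mark r 39.3 ang 309.4
tag [ 670.7 -173.6] r 31.1 n 299 7 mark r 36.0 ang 338.3
tag [666.  -38.2] r 31.3 n 119 13 mark r 39.6 ang 309.6
tag [ 701.5 -187.3] r 2.6 n 5 0 mark r nan ang nan
clock: 17.42
position: [0.5722, -0.1524, 0.0496]
tcp_rot: [1.022, 2.966, -0.0]
force: [1.0, 0.9, 1.0]
finger_gap: 0.0283
finger_force: 0.3
clock: 17.83
position: [0.5724, -0.1523, 0.0498]
tcp_rot: [1.021, 2.966, -0.001]
force: [0.2, -0.4, 6.0]
finger_gap: 0.0273
finger_force: 59.8h.py:52: RuntimeWarning: Mean of empty slice.
  d=np.hypot(*(p-ce).T); mk=p[(d>rr+4)&(d<48)]; mc=mk.mean(0)-ce
  ret = um.true_divide(
```

```bash
(python3 -m jog '0 0 -0.05 0 -1;0 0 -0.05 0 -1;0 0 -0.05 0 -1;0 0 -0.04 0 -1;0 0 0 -0.0716 -1'; python3 -m jog '0 0 0 -0.0716 -1;0 0 0 -0.0716 -1;0 0 0 -0.0716 -1;0 0 0 -0.0716 -1;0 0 0 -0.0716 -1';python3 -m jog '0 0 0 -0.0716 -1;0 0 0 -0.0716 -1;0 0 0 -0.0716 -1;0 0 0 -0.0716 -1;0 0 0 -0.0716 -1';python3 -m jog '0 0 0 -0.0716 -1;-0.0582 0.0116 0 0 -1;-0.0582 0.0116 0 0 -1;-0.0582 0.0116 0 0 -1;-0.0582 0.0116 0 0 -1')>/dev/null;python3 -m jog '-0.0582 0.0116 0 0 -1;0 0 0 0 -1;0 0 0 0 -1;0 0 0 0 -1;0 0 0 0 -1'
python3 -c "
from h import *
plan(.6658,-.0375,.0505,129.5)
c=cap('wrist'); cv2.imwrite('pics/w7.png',c['color']); tag(c,*RED,(665,-37)); z=env.read_state()['position'][2]
blobs(c,*RED,z+.01,True)
tag(c,*BLUE,(670,-173))
"
```

```text
clock: 19.92
position: [0.6642, -0.0376, 0.1422]
tcp_rot: [1.055, -2.958, -0.0]
force: [-0.3, -0.3, -0.2]
finger_gap: 0.0273
finger_force: 59.2
yaw -0.0026 (-0.2 deg, psi0 129.3, j6 -48)  then tx -0.0027 ty -0.0019 tz 0.1833
tag [673.2 -35.3] r 37.9 n 401 72 mark r 44.6 ang 346.2
{'px': [258.2, 277.3], 'area': 3051.5, 'xy': [659.8, -39.1], 'rc': [661.4, -39.0], 'size': [28.5, 28.0], 'ang': 39.1}
{'px': [207.1, 233.1], 'area': 357.5, 'xy': [657.0, -67.9], 'rc': [657.0, -67.5], 'size': [9.9, 7.9], 'ang': 126.6}
{'px': [244.9, 182.8], 'area': 516.5, 'xy': [631.3, -68.9], 'rc': [631.7, -67.3], 'size': [32.0, 20.0], 'ang': 131.2}
tag [ 670.6 -173.9] r 31.1 n 636 72 mark r 39.3 ang 336.0
```

View pics/w7.png

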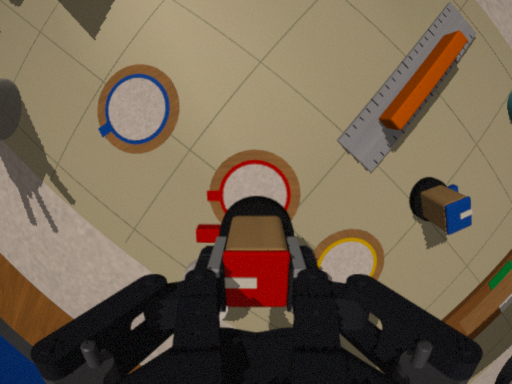

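The red stamp is held above the red tag, nib to the left and parallel to the tag's mark at (213,196). It sits 3.3 mm off the jaw centre along tool x. I correct for that and set it down.

```bash
(python3 -m jog '-0.0093 -0.0019 0.03 -0.002 -1;0 0 0.05 0 -1;0 0 0.05 0 -1;0 0 0.035 0 -1;0 0 0.0185 0 -1'; python3 -m jog '0 0 0 0 -1;0 0 0 0 -1;0 0 0 0 -1;0 0 0 0 -1;0 0 0 0 -1')|tail -6; python3 -m jog '0 0 0 0 0.2;0 0 0 0 0.2;0 0 0 0 0.2;0 0 0 0 0.2;0 0 0 0 0.2'; python3 -m jog '0 0 -0.05 0 0.2;0 0 -0.07 0 0.2;0 0 -0.07 0 0.2;0 0 -0.06 0 0.2;0 0 0 0 0.2'
python3 -c "
from h import *
c=cap('wrist'); cv2.imwrite('pics/w8.png',c['color']); 
blobs(c,*RED,.06,True); tag(c,*BLUE,(670,-173)); print('blue'); blobs(c,*BLUE,.06,True)
plan(.555,.099,.17,148)
c=cap('top'); blobs(c,(170,120,60),(6,255,255),.06);blobs(c,(105,120,50),(128,255,255),.06)
"
```

```text
clock: 20.8
position: [0.6693, -0.0349, 0.0511]
tcp_rot: [-1.061, 2.956, -0.001]
force: [-0.9, 0.4, -1.1]
finger_gap: 0.0271
finger_force: 59.9
clock: 21.22
position: [0.6691, -0.0346, 0.0507]
tcp_rot: [-1.062, 2.957, -0.0]
force: [0.6, -0.1, -0.1]
finger_gap: 0.0515
finger_force: 0.0
clock: 21.63
position: [0.6729, -0.0352, 0.1852]
tcp_rot: [-1.057, 2.945, -0.011]
force: [1.0, 0.2, 1.3]
finger_gap: 0.0512
finger_force: 0.0
{'px': [259.0, 175.5], 'area': 3156.0, 'xy': [656.8, -45.9], 'rc': [657.1, -43.7], 'size': [56.3, 54.3], 'ang': 82.8}
tag [ 670.6 -173.9] r 31.1 n 478 58 mark r 39.2 ang 336.2
blue
{'px': [9.5, 354.1], 'area': 1027.5, 'xy': [1164.7, -185.8], 'rc': [1209.7, -175.4], 'size': [260.1, 62.8], 'ang': 4.9}
{'px': [438.9, 193.0], 'area': 487.5, 'xy': [556.4, 98.0], 'rc': [555.4, 99.1], 'size': [28.2, 27.9], 'ang': 147.9}
{'px': [439.1, 171.0], 'area': 15.0, 'xy': [541.9, 81.5], 'rc': [542.0, 80.5], 'size': [10.5, 3.0], 'ang': 110.9}
{'px': [156.5, 99.0], 'area': 2716.5, 'xy': [660.0, -154.7], 'rc': [660.2, -155.0], 'size': [53.0, 51.7], 'ang': 19.9}
yaw -0.2056 (-18.5 deg, psi0 129.5, j6 -48)  then tx -0.1034 ty 0.3406 tz 0.0238
{'px': [403.3, 240.6], 'area': 271.0, 'xy': [427.5, -383.9], 'rc': [435.0, -386.3], 'size': [96.4, 57.8], 'ang': 157.7}
{'px': [360.7, 225.4], 'area': 385.5, 'xy': [469.3, -273.9], 'rc': [465.3, -280.0], 'size': [140.9, 35.8], 'ang': 7.5}
{'px': [219.5, 195.2], 'area': 69.0, 'xy': [556.2, 98.7], 'rc': [555.2, 100.2], 'size': [29.4, 26.9], 'ang': 146.0}
```

```bash
(python3 -m jog '0 0 0 -0.0685 0.5;0 0 0 -0.0685 0.5;0 0 0 -0.0685 0.5;-0.0207 0.0681 0 0 0.5;-0.0207 0.0681 0 0 0.5'; python3 -m jog '-0.0207 0.0681 0 0 0.5;-0.0207 0.0681 0 0 0.5;-0.0207 0.0681 0.02 0 0.5;0 0 0 0 0.5;0 0 0 0 0.5';)|tail -6
python3 -c "
from h import *
c=cap('wrist'); cv2.imwrite('pics/w9.png',c['color']); 
print('red');blobs(c,*RED,.06,True); tag(c,*BLUE,(670,-173)); print('blue'); b=blobs(c,*BLUE,.06,True); blobs(c,*BLUE,.008,True)
plan(.555,.0995,.050,148)
"
```

```text
clock: 22.57
position: [0.5487, 0.1008, 0.1622]
tcp_rot: [1.524, -2.74, -0.004]
force: [-0.1, 0.2, -0.1]
finger_gap: 0.0644
finger_force: 0.0
red
{'px': [59.8, 147.9], 'area': 634.5, 'xy': [664.3, -33.6], 'rc': [665.5, -34.4], 'size': [28.9, 27.8], 'ang': 129.6}
{'px': [96.9, 135.6], 'area': 304.0, 'xy': [625.9, -18.5], 'rc': [631.1, -21.3], 'size': [52.9, 48.4], 'ang': 86.1}
tag [ 670.6 -174. ] r 31.2 n 282 37 mark r 39.1 ang 335.7
blue
{'px': [5.1, 359.7], 'area': 376.0, 'xy': [1018.4, 110.2], 'rc': [1042.0, 126.5], 'size': [170.8, 34.8], 'ang': 23.9}
{'px': [246.8, 209.5], 'area': 965.0, 'xy': [554.7, 99.3], 'rc': [554.1, 100.0], 'size': [28.2, 27.3], 'ang': 148.1}
{'px': [278.8, 193.6], 'area': 122.5, 'xy': [526.8, 101.5], 'rc': [526.6, 101.5], 'size': [11.0, 7.2], 'ang': 148.2}
{'px': [37.0, 48.3], 'area': 1592.0, 'xy': [636.4, -127.0], 'rc': [637.0, -128.9], 'size': [52.0, 50.8], 'ang': 113.0}
{'px': [5.1, 359.7], 'area': 376.0, 'xy': [1137.1, 126.3], 'rc': [1166.2, 146.4], 'size': [210.8, 43.0], 'ang': 23.9}
{'px': [246.8, 209.5], 'area': 965.0, 'xy': [564.7, 112.8], 'rc': [563.9, 113.7], 'size': [34.8, 33.7], 'ang': 148.1}
{'px': [278.8, 193.6], 'area': 122.5, 'xy': [530.3, 115.5], 'rc': [530.1, 115.6], 'size': [13.6, 8.9], 'ang': 148.2}
{'px': [37.0, 48.3], 'area': 1592.0, 'xy': [665.5, -166.5], 'rc': [666.3, -168.8], 'size': [64.2, 62.6], 'ang': 113.0}
yaw 0.0009 (0.1 deg, psi0 148.1, j6 -55)  then tx -0.0041 ty -0.0080 tz 0.2267
```

View pics/w9.png

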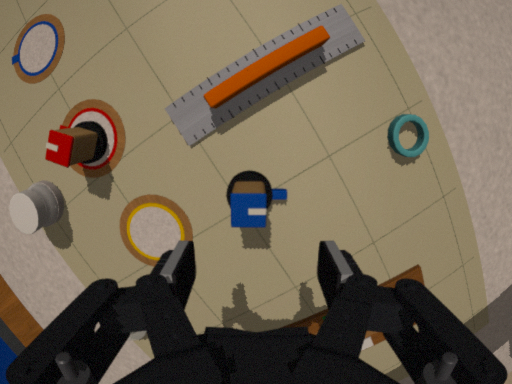

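The red stamp stands centred on its tag, nib over the mark (3 mm off). The blue stamp at (248,205) is square to the jaws, with its nib to the right at (279,194). I grip it and turn 172°.

```bash
(python3 -m jog '0.002 -0.006 0.05 0 0.5;0 0 0.06 0 0.5;0 0 0.06 0 0.5;0 0 0.04 0 0.5;0 0 0.0167 0 0.5'; python3 -m jog '0 0 0 0 0.5;0 0 0 0 0.5;0 0 0 0 -1;0 0 0 0 -1;0 0 0 0 -1';python3 -m jog '0 0 0 0 -1;0 0 0 0 -1;0 0 0 0 -1;0 0 0 0 -1;0 0 0 0 -1')|tail -12; python3 -m jog '0 0 -0.05 0 -1;0 0 -0.05 0 -1;0 0 -0.05 0 -1;0 0 -0.04 0 -1;0 0 0 0.0735 -1' >/dev/null; for i in 1 2 3 4 5; do python3 -m jog '0 0 0 0.0735 -1;0 0 0 0.0735 -1;0 0 0 0.0735 -1;0 0 0 0.0735 -1;0 0 0 0.0735 -1'; done | tail -6
python3 -c "
from h import *
plan(.6706,-.174,.15,-24)"
```

```text
clock: 23.45
position: [0.5557, 0.0971, 0.0543]
tcp_rot: [-1.521, 2.745, -0.002]
force: [-0.3, 0.2, 0.3]
finger_gap: 0.028
finger_force: 0.3
clock: 23.87
position: [0.5559, 0.0971, 0.0545]
tcp_rot: [-1.521, 2.744, -0.003]
force: [-0.1, 0.4, 6.0]
finger_gap: 0.0271
finger_force: 60.6
clock: 26.37
position: [0.5536, 0.0971, 0.1467]
tcp_rot: [-2.639, -1.703, 0.002]
force: [0.0, -0.1, -1.0]
finger_gap: 0.0269
finger_force: 59.8
yaw -0.0036 (-0.3 deg, psi0 -24.3, j6 117)  then tx -0.4001 ty 0.4342 tz -0.0066
```

```bash
(python3 -m jog '0 0 0 -0.0036 -1;-0.0445 0.0482 0 0 -1;-0.0445 0.0482 0 0 -1;-0.0445 0.0482 0 0 -1;-0.0445 0.0482 0 0 -1'; python3 -m jog '-0.0445 0.0482 0 0 -1;-0.0445 0.0482 0 0 -1;-0.0445 0.0482 0 0 -1;-0.0445 0.0482 0 0 -1;-0.0445 0.0482 0 0 -1')>/dev/null;python3 -m jog '0 0 0 0 -1;0 0 0 0 -1;0 0 0 0 -1;0 0 0 0 -1;0 0 0 0 -1'
python3 -c "
from h import *
plan(.6706,-.174,.055,-24)
c=cap('wrist'); cv2.imwrite('pics/w10.png',c['color']); z=env.read_state()['position'][2]
blobs(c,*BLUE,z-.0545+.06,True)
print('red');blobs(c,*RED,.06,True);
"
```

```text
clock: 27.62
position: [0.6722, -0.1721, 0.1476]
tcp_rot: [-2.628, -1.721, -0.0]
force: [-0.3, 0.8, -1.6]
finger_gap: 0.0268
finger_force: 59.8
yaw 0.0051 (0.5 deg, psi0 -23.5, j6 94)  then tx -0.0047 ty -0.0013 tz 0.1852
{'px': [492.0, 354.2], 'area': 44.0, 'xy': [800.8, -318.9], 'rc': [798.7, -314.3], 'size': [30.2, 6.4], 'ang': 124.4}
{'px': [158.6, 350.3], 'area': 195.0, 'xy': [603.4, -194.6], 'rc': [597.6, -197.7], 'size': [46.3, 4.4], 'ang': 23.7}
{'px': [253.8, 279.7], 'area': 2718.5, 'xy': [671.0, -170.7], 'rc': [671.5, -172.3], 'size': [28.3, 27.6], 'ang': 66.7}
{'px': [304.1, 236.8], 'area': 269.5, 'xy': [698.6, -160.1], 'rc': [698.2, -160.0], 'size': [9.7, 7.3], 'ang': 155.9}
{'px': [265.3, 184.4], 'area': 429.0, 'xy': [692.5, -132.9], 'rc': [690.6, -133.5], 'size': [32.4, 21.4], 'ang': 157.5}
red
{'px': [189.8, 62.1], 'area': 4215.0, 'xy': [673.3, -52.4], 'rc': [673.3, -48.7], 'size': [62.0, 50.7], 'ang': 86.9}
```

View pics/w10.png

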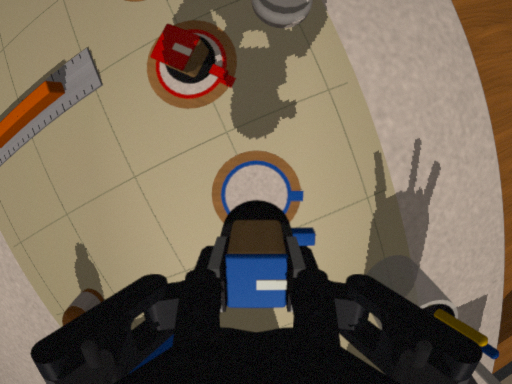

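The blue stamp is held over the blue tag, nib to the right and parallel to the mark at (297,196), within about 2 mm. I set it down.

```bash
(python3 -m jog '-0.0047 -0.0005 0.03 0.005 -1;0 0 0.05 0 -1;0 0 0.05 0 -1;0 0 0.035 0 -1;0 0 0.0205 0 -1'; python3 -m jog '0 0 0 0 -1;0 0 0 0 -1;0 0 0 0 -1;0 0 0 0 -1;0 0 0 0 -1')|tail -6; python3 -m jog '0 0 0 0 0.2;0 0 0 0 0.2;0 0 0 0 0.2;0 0 0 0 0.2;0 0 0 0 0.2'; python3 -m jog '0 0 -0.05 0 0.2;0 0 -0.07 0 0.2;0 0 -0.07 0 0.2;0 0 -0.06 0 0.2;0 0 0 0 0.2' >/dev/null
python3 -c "
from h import *
plan(.48,.008,.16,90)
c=cap('top'); cv2.imwrite('pics/top2.png',c['color']); print('orange'); blobs(c,(5,150,100),(15,255,255),.034,roi=(200,190,300,260))
c=cap('scene'); cv2.imwrite('pics/scene2.png',c['color']); print('orange'); blobs(c,(5,150,100),(15,255,255),.034,roi=(200,120,330,260))
print('red');blobs(c,*RED,.06);print('blue');blobs(c,*BLUE,.06)
"
```

```text
clock: 28.5
position: [0.6714, -0.1754, 0.0549]
tcp_rot: [2.636, 1.708, 0.001]
force: [-0.5, 1.1, -1.1]
finger_gap: 0.027
finger_force: 60.8
clock: 28.92
position: [0.6713, -0.1756, 0.0546]
tcp_rot: [2.637, 1.708, 0.0]
force: [0.9, 0.3, 0.3]
finger_gap: 0.0513
finger_force: 0.0
yaw 0.7319 (65.9 deg, psi0 -24.1, j6 94)  then tx -0.3893 ty -0.3697 tz 0.0587
orange
{'px': [253.8, 224.9], 'area': 157.0, 'xy': [476.9, 8.5], 'rc': [478.4, 8.2], 'size': [116.3, 13.2], 'ang': 0.5}
orange
{'px': [282.0, 188.1], 'area': 121.0, 'xy': [482.6, 8.8], 'rc': [480.9, 8.4], 'size': [116.2, 12.0], 'ang': 0.4}
red
{'px': [198.9, 206.2], 'area': 15.5, 'xy': [696.2, -30.0], 'rc': [695.8, -27.7], 'size': [18.5, 14.2], 'ang': 97.0}
{'px': [209.0, 200.4], 'area': 63.5, 'xy': [667.9, -33.0], 'rc': [668.6, -34.6], 'size': [26.7, 26.4], 'ang': 38.3}
blue
{'px': [185.1, 160.3], 'area': 44.5, 'xy': [669.4, -174.3], 'rc': [671.4, -176.6], 'size': [26.0, 25.2], 'ang': 156.0}
{'px': [219.4, 109.3], 'area': 614.0, 'xy': [509.0, -295.6], 'rc': [485.8, -298.6], 'size': [152.0, 116.1], 'ang': 7.7}
```

```bash
for i in 1 2 3; do python3 -m jog '0 0 0 -0.0746 0.2;0 0 0 -0.0746 0.2;0 0 0 -0.0746 0.2;0 0 0 -0.0746 0.2;0 0 0 -0.0746 0.2';done >/dev/null; (python3 -m jog '0 0 0 -0.0746 0.2;0 0 0 -0.0746 0.2;0.0487 0.0462 0 0 0.2;0.0487 0.0462 0 0 0.2;0.0487 0.0462 0 0 0.2'; python3 -m jog '0.0487 0.0462 0 0 0.2;0.0487 0.0462 0 0 0.2;0.0487 0.0462 0 0 0.2;0.0487 0.0462 0.03 0 0.2;0.0487 0.0462 0.03 0 0.2')>/dev/null;python3 -m jog '0 0 0 0 0.2;0 0 0 0 0.2;0 0 0 0 0.2;0 0 0 0 0.2;0 0 0 0 0.2'
cat > brd.py <<'E'
from h import *
def board(c,roi=None):
    hsv=cv2.cvtColor(c['color'],cv2.COLOR_BGR2HSV); v,u=np.mgrid[:384,:512]
    m=cv2.inRange(hsv,(5,80,50),(22,255,200)); m[300:]=0; m=cv2.morphologyEx(m,cv2.MORPH_OPEN,np.ones((3,3)))
    for k in cv2.findContours(m,cv2.RETR_EXTERNAL,cv2.CHAIN_APPROX_NONE)[0]:
        if cv2.contourArea(k)<1500: continue
        w=(ray(c,k[:,0],.008,True)*1000).astype(np.float32); r=cv2.minAreaRect(w)
        print('board?',np.round(r[0],1),np.round(r[1],1),round(r[2],2),cv2.boundingRect(k))
E
python3 -c "
from brd import *
c=cap('wrist'); cv2.imwrite('pics/w11.png',c['color']); board(c)
print('orange'); blobs(c,(5,150,100),(15,255,255),.034,True,200)
print('green'); blobs(c,(50,80,40),(85,255,255),.010,True)
plan(.48,.008,.036,89.5)
"
```

```text
clock: 31.93
position: [0.478, 0.0084, 0.1505]
tcp_rot: [0.001, 3.139, -0.001]
force: [0.6, 0.5, 0.2]
finger_gap: 0.051
finger_force: 0.0
board? [530.1 308.4] [204.7  94.8] 2.52 (455, 153, 57, 147)
board? [485.2   8.5] [132.3  16. ] 0.35 (246, 129, 19, 137)
orange
{'px': [500.7, 224.3], 'area': 1135.5, 'xy': [505.1, 283.6], 'rc': [493.6, 288.2], 'size': [110.5, 41.5], 'ang': 174.7}
{'px': [255.2, 196.4], 'area': 1985.0, 'xy': [473.0, 8.3], 'rc': [477.8, 8.4], 'size': [118.3, 13.0], 'ang': 0.3}
green
{'px': [480.5, 243.7], 'area': 288.5, 'xy': [538.9, 281.1], 'rc': [539.2, 281.2], 'size': [43.5, 19.1], 'ang': 174.5}
yaw 0.0050 (0.4 deg, psi0 89.9, j6 -7)  then tx -0.0041 ty -0.0008 tz 0.2291
```

View pics/w11.png

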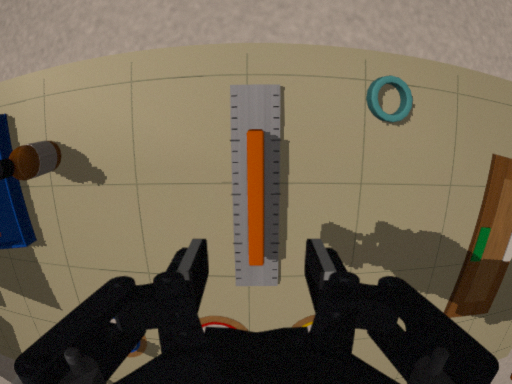

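The ruler lies at (255,196) with its guard centred between the jaws and parallel to them. I descend, grip, lift, turn 6.2° and carry it beside the green-tab edge.

```bash
(python3 -m jog '0 0 0.05 0 0.2;0 0 0.06 0 0.2;0 0 0.06 0 0.2;0 0 0.04 0 0.2;0 0 0.0231 0 0.2'; python3 -m jog '0 0 0 0 0.2;0 0 0 0 0.2;0 0 0 0 -1;0 0 0 0 -1;0 0 0 0 -1';python3 -m jog '0 0 0 0 -1;0 0 0 0 -1;0 0 0 0 -1;0 0 0 0 -1;0 0 0 0 -1')|tail -12; (python3 -m jog '0 0 -0.04 0 -1;0 0 -0.05 0 -1;0 0 -0.05 0 -1;0 0 0 0.069 -1;-0.0096 0.0664 0 0 -1';python3 -m jog '-0.0096 0.0664 0 0 -1;-0.0096 0.0664 0 0 -1;-0.0096 0.0664 0 0 -1;-0.0096 0.0664 0 0 -1;-0.0096 0.0664 0 0 -1'; python3 -m jog '-0.0096 0.0664 0 0 -1;0 0 0 0 -1;0 0 0 0 -1;0 0 0 0 -1;0 0 0 0 -1')|tail -6
python3 -c "
from brd import *
c=cap('wrist'); cv2.imwrite('pics/w12.png',c['color']); board(c)
z=env.read_state()['position'][2]
print('orange'); blobs(c,(5,150,100),(15,255,255),z-.002,True,200)
print('green'); blobs(c,(50,80,40),(85,255,255),.010,True)
"
```

```text
clock: 32.82
position: [0.478, 0.0089, 0.0349]
tcp_rot: [-0.0, 3.138, -0.001]
force: [-0.4, -6.8, 1.3]
finger_gap: 0.0155
finger_force: 0.9
clock: 33.23
position: [0.4781, 0.009, 0.0351]
tcp_rot: [-0.0, 3.137, -0.001]
force: [-0.0, 0.6, 6.6]
finger_gap: 0.0129
finger_force: 62.4
clock: 34.48
position: [0.5343, 0.2356, 0.1026]
tcp_rot: [-0.171, -3.136, 0.001]
force: [0.7, 0.1, -0.7]
finger_gap: 0.0124
finger_force: 61.4
board? [548.  235.5] [ 23.6 134.4] 82.95 (242, 140, 31, 160)
board? [531.1 316.8] [ 92.7 195. ] 84.37 (299, 65, 118, 232)
orange
{'px': [497.0, 354.9], 'area': 1691.0, 'xy': [652.1, 421.7], 'rc': [670.7, 428.4], 'size': [129.8, 39.0], 'ang': 27.5}
{'px': [39.4, 312.8], 'area': 245.5, 'xy': [559.7, 91.8], 'rc': [562.6, 88.4], 'size': [43.5, 21.3], 'ang': 100.8}
{'px': [371.3, 277.0], 'area': 713.5, 'xy': [545.1, 292.9], 'rc': [545.0, 294.0], 'size': [32.9, 10.2], 'ang': 53.1}
{'px': [255.9, 230.1], 'area': 5287.0, 'xy': [512.7, 238.5], 'rc': [522.1, 237.5], 'size': [97.3, 13.4], 'ang': 173.8}
{'px': [372.4, 129.6], 'area': 9170.0, 'xy': [473.4, 292.7], 'rc': [482.1, 287.2], 'size': [69.3, 50.8], 'ang': 174.3}
green
{'px': [317.5, 211.1], 'area': 1187.5, 'xy': [539.1, 282.8], 'rc': [540.1, 282.8], 'size': [44.5, 17.9], 'ang': 173.9}
```

View pics/w12.png

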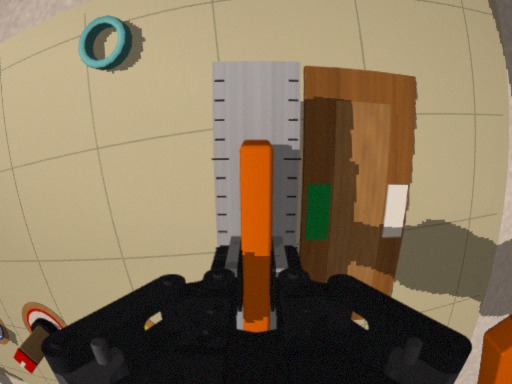

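The ruler hangs parallel just beside the board. The blade's right edge is at u≈299 and the board's left edge runs from (304,68) down to (301,240). I fit both edges.

```bash
cat > edge.py <<'E'
from h import *
c=cap('wrist'); s=c['s']; zb=s['position'][2]-.0351+.005
hsv=cv2.cvtColor(c['color'],cv2.COLOR_BGR2HSV).astype(int)
for r in (75,95,120,150): print(r,[tuple(hsv[r,x]) for x in range(292,312,2)])
B=[];L=[]
for r in range(75,235,3):
    row=hsv[r]; 
    x=256
    while x<340 and row[x,1]<70 or row[x,0]<16 and row[x,1]>190: x+=1   # blade/guard end
    L.append((x,r))
    y=x
    while y<340 and not(row[y,0]<17 and row[y,1]>90): y+=1
    B.append((y,r))
def fit(p,z):
    w=ray(c,p,z,True)*1000; w=w.astype(np.float32)
    vx,vy,x,y=cv2.fitLine(w,cv2.DIST_HUBER,0,.01,.01).ravel(); 
    if vx<0: vx,vy=-vx,-vy
    print('angle',np.degrees(np.arctan2(vy,vx)).round(2),'pt',x.round(1),y.round(1)); return np.array([x,y]),np.array([vx,vy])
bp,bv=fit(B,.008); print('blade'); lp,lv=fit(L,zb)
print('gap', ((bp-lp)@np.array([-lv[1],lv[0]])).round(1))
n=np.array([-bv[1],bv[0]]); q=s['position'][:2]*1000
print('TCP dist to board edge',((bp-q)@n).round(1),'along from centre(545,315)',((q-[545,315.4])@bv).round(1))
E
python3 edge.py
```

```text
75 [(np.int64(175), np.int64(10), np.int64(158)), (np.int64(10), np.int64(14), np.int64(159)), (np.int64(9), np.int64(12), np.int64(152)), (np.int64(4), np.int64(13), np.int64(156)), (np.int64(19), np.int64(47), np.int64(175)), (np.int64(20), np.int64(76), np.int64(185)), (np.int64(14), np.int64(154), np.int64(111)), (np.int64(13), np.int64(188), np.int64(129)), (np.int64(13), np.int64(177), np.int64(125)), (np.int64(15), np.int64(200), np.int64(121))]
95 [(np.int64(3), np.int64(14), np.int64(161)), (np.int64(10), np.int64(15), np.int64(158)), (np.int64(8), np.int64(13), np.int64(155)), (np.int64(8), np.int64(13), np.int64(158)), (np.int64(19), np.int64(53), np.int64(179)), (np.int64(20), np.int64(74), np.int64(185)), (np.int64(15), np.int64(157), np.int64(107)), (np.int64(15), np.int64(192), np.int64(126)), (np.int64(14), np.int64(195), np.int64(123)), (np.int64(14), np.int64(188), np.int64(121))]
120 [(np.int64(20), np.int64(12), np.int64(62)), (np.int64(13), np.int64(29), np.int64(61)), (np.int64(13), np.int64(27), np.int64(65)), (np.int64(3), np.int64(19), np.int64(137)), (np.int64(18), np.int64(44), np.int64(117)), (np.int64(22), np.int64(75), np.int64(98)), (np.int64(15), np.int64(170), np.int64(54)), (np.int64(12), np.int64(188), np.int64(72)), (np.int64(13), np.int64(183), np.int64(71)), (np.int64(13), np.int64(180), np.int64(71))]
150 [(np.int64(15), np.int64(23), np.int64(90)), (np.int64(8), np.int64(12), np.int64(86)), (np.int64(0), np.int64(9), np.int64(83)), (np.int64(0), np.int64(14), np.int64(88)), (np.int64(20), np.int64(67), np.int64(107)), (np.int64(18), np.int64(85), np.int64(96)), (np.int64(14), np.int64(182), np.int64(56)), (np.int64(13), np.int64(175), np.int64(73)), (np.int64(12), np.int64(171), np.int64(70)), (np.int64(12), np.int64(166), np.int64(72))]
angle -20.86 pt 490.8 265.0
blade
angle -19.67 pt 484.2 256.5
gap 10.3
TCP dist to board edge 12.1 along from centre(545,315) 18.7
```

```bash
sed -i '/^for r in (75/d; s/x=256/x=282/; s/while x<340.*/while x<340 and row[x,1]<50: x+=1/' edge.py; python3 edge.py
```

```text
angle -6.01 pt 496.4 274.9
blade
angle -6.47 pt 484.8 263.9
gap 12.3
TCP dist to board edge 35.3 along from centre(545,315) -2.0
```

```bash
(python3 -m jog '0 0.0190 0 -0.004 -1;0 0 0.04 0 -1;0 0 0.04 0 -1;0 0 0.03 0 -1;0 0 0.018 0 -1'; python3 -m jog '0 0 0 0 -1;0 0 0 0 -1;0 0 0 0 -1;0 0 0 0 -1;0 0 0 0 -1')|tail -6; python3 edge.py
```

```text
clock: 35.47
position: [0.5368, 0.2464, 0.0404]
tcp_rot: [0.16, 3.135, 0.001]
force: [0.6, -0.3, -1.2]
finger_gap: 0.0127
finger_force: 61.4
angle -5.82 pt 476.5 276.8
blade
angle -6.25 pt 485.3 274.6
gap 1.2
TCP dist to board edge 24.1 along from centre(545,315) -1.2
```

```bash
python3 -m jog '0 0 0.005 -0.004 -1;0 0 0.0045 0 -1;0 0 0 0 -1;0 0 0 0 -1;0 0 0 0 -1'; python3 -m jog '0 0.002 0 0 -1;0 0.002 0 0 -1;0 0.001 0 0 -1;0 0 0 0 -1;0 0 0 0 -1'; python3 edge.py
```

```text
clock: 35.93
position: [0.5365, 0.2463, 0.0351]
tcp_rot: [0.15, 3.136, 0.001]
force: [-1.1, -0.0, 3.1]
finger_gap: 0.0126
finger_force: 62.1
clock: 36.35
position: [0.5367, 0.2474, 0.0351]
tcp_rot: [0.151, 3.136, -0.004]
force: [-1.3, -3.3, 5.7]
finger_gap: 0.013
finger_force: 62.4
angle -5.75 pt 493.3 275.0
blade
angle -5.83 pt 485.9 275.1
gap 0.6
TCP dist to board edge 23.1 along from centre(545,315) -1.4
```

```bash
python3 -m jog '0 0.0015 0 0 -1;0 0 0 0 -1;0 0 0 0 -1;0 0 0 0 -0.3;0 0 0 0 -0.3'; python3 -m jog '0 0 0 0 -0.3;0 0 0 0 -0.3;0 0 -0.04 0 -0.3;0 0 -0.05 0 -0.3;0 0 -0.06 0 -0.3'; python3 -m jog '0 0 -0.05 0 -0.3;0 0 -0.05 0 -0.3;0 0 0 0 -0.3;0 0 0 0 -0.3;0 0 0 0 -0.3'
sed 's/zb=.*/zb=.005/' edge.py > e2.py; python3 e2.py
python3 -c "
from h import *
c=cap('wrist'); cv2.imwrite('pics/w13.png',c['color'])
print('orange'); blobs(c,(5,150,100),(15,255,255),.034,True,200)
c=cap('top'); print('red');blobs(c,(170,120,60),(6,255,255),.06);print('blue');blobs(c,(105,120,50),(128,255,255),.06)
c=cap('scene'); cv2.imwrite('pics/scene3.png',cv2.resize(c['color'],(768,576))); print('red');blobs(c,*RED,.06);print('blue');blobs(c,*BLUE,.06)
"
```

```text
clock: 36.82
position: [0.5358, 0.2494, 0.0337]
tcp_rot: [-0.15, -3.137, -0.001]
force: [-0.8, -0.6, -0.5]
finger_gap: 0.0299
finger_force: 0.0
clock: 37.23
position: [0.5341, 0.2489, 0.1072]
tcp_rot: [-0.149, -3.133, 0.003]
force: [-0.2, 0.1, 0.0]
finger_gap: 0.03
finger_force: 0.0
clock: 37.65
position: [0.5358, 0.2493, 0.1583]
tcp_rot: [-0.15, -3.137, 0.0]
force: [-0.1, -1.1, -1.2]
finger_gap: 0.0295
finger_force: 0.0
angle -2.93 pt 482.7 279.5
blade
angle -4.56 pt 506.9 277.0
gap 0.6
TCP dist to board edge 27.4 along from centre(545,315) -5.8
orange
{'px': [483.5, 334.8], 'area': 1782.0, 'xy': [767.1, 555.9], 'rc': [800.4, 582.3], 'size': [256.8, 94.0], 'ang': 29.0}
{'px': [52.9, 288.1], 'area': 242.0, 'xy': [619.6, 1.1], 'rc': [624.3, -3.0], 'size': [70.4, 38.7], 'ang': 98.0}
{'px': [255.3, 196.5], 'area': 1902.0, 'xy': [531.6, 249.3], 'rc': [536.2, 249.1], 'size': [117.9, 13.0], 'ang': 174.1}
{'px': [325.8, 160.7], 'area': 12922.0, 'xy': [506.2, 311.2], 'rc': [535.6, 309.9], 'size': [196.3, 80.8], 'ang': 174.2}
red
{'px': [269.5, 152.9], 'area': 127.0, 'xy': [669.2, -37.1], 'rc
[... 433 characters left out ...]
, 200.5], 'area': 65.5, 'xy': [668.4, -33.0], 'rc': [669.1, -35.1], 'size': [27.5, 26.6], 'ang': 127.7}
{'px': [131.8, 119.2], 'area': 22.0, 'xy': [742.3, -380.5], 'rc': [742.0, -381.9], 'size': [78.5, 6.3], 'ang': 73.8}
blue
{'px': [185.3, 160.2], 'area': 41.0, 'xy': [668.8, -174.1], 'rc': [671.2, -177.0], 'size': [26.0, 25.7], 'ang': 156.0}
{'px': [109.1, 122.1], 'area': 17.5, 'xy': [801.8, -400.8], 'rc': [799.9, -398.0], 'size': [70.5, 6.2], 'ang': 104.4}
{'px': [237.4, 115.4], 'area': 91.0, 'xy': [475.2, -249.3], 'rc': [480.0, -262.0], 'size': [150.9, 44.8], 'ang': 5.5}
{'px': [212.7, 100.0], 'area': 464.0, 'xy': [509.6, -338.4], 'rc': [490.9, -321.1], 'size': [155.0, 101.5], 'ang': 7.7}
```

View pics/scene3.png

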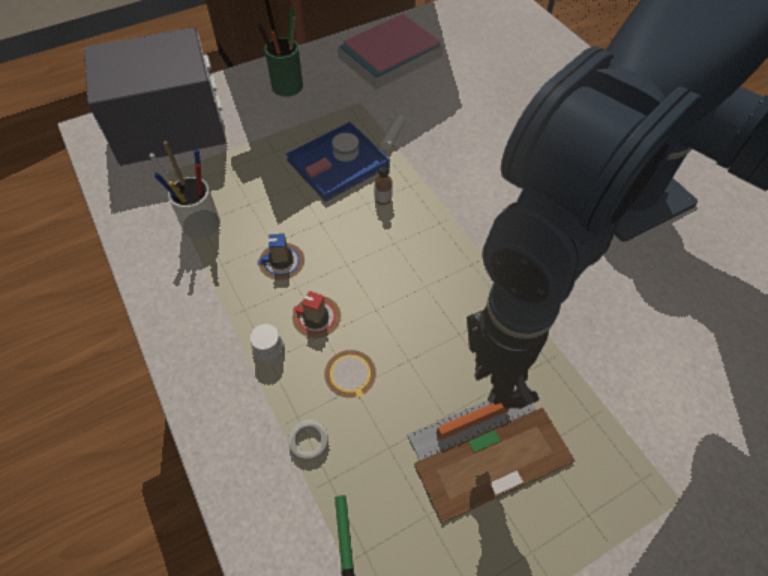

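View pics/w13.png

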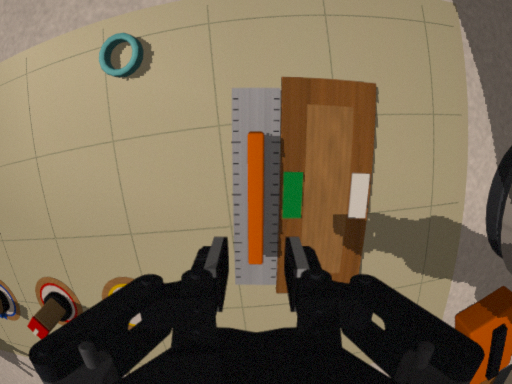

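The ruler lies flush and parallel to the green-tab edge (measured offset 66.9 mm, angle 174.1° for both). Both stamps stand on their tags within 4 mm, the tin and eraser are in the tray, and the bottle is upright. I hand the job in.

```bash
python3 -c "
from h import *
print(workorder.job_done())"
```

```text
the job is handed in; nothing more can be done
None
```

I finished the job and handed it in, but the hand-in call gave no verdict: the tin and eraser are in the tray, the ruler is flush along the green-tab edge, the red and blue stamps stand on their tags with nibs to the marks (there was no yellow stamp), and the bottle is still standing.

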